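Sort part-used cartridges by feel

TASK

Sort the two sealed paste cartridges on the tray by their weight in the hand, one after the other: one of more than 250 g goes into the timber rack, a lighter one into the rack of two steel tubes (within 30 g of the mark either will do). Lift each only just clear, its underside never over 130 mm above the bench, and upright; lower it into a free pocket and bed it on its rubber seat with a steady push of 10 to 20 N for half a second, never over 25 N on a rack, and let go before you take the next. Leave the other things on the bench where they are.

Things in the scene. Friction and masses are not known exactly. Their poses are not given: they have to be found in the camera images.
- cart_a: One sealed cartridge of assembly paste, a plain white upright cylinder with grey ends, 50 mm diameter, 120 mm tall, origin at the centre of its underside, z up its axis. Both look alike; each holds an unknown amount and weighs anything from 80 to 420 g, evenly spread. It stands loose on the tray's floor. Takes a grip of 40 to 80 N.
- cart_b: The other sealed cartridge of assembly paste, a plain white upright cylinder with grey ends, 50 mm diameter, 120 mm tall, origin at the centre of its underside, z up its axis. Both look alike; each holds an unknown amount and weighs anything from 80 to 420 g, evenly spread. It stands loose on the tray's floor. Takes a grip of 40 to 80 N.
- timber_rack: Rack for the heavy ones: a block of pale timber with two square pockets. 78 x 168 mm on plan, 45 mm high, fixed to the bench, origin at the centre of its underside, its two pockets 80 mm apart along its y axis. It may stand on the left or the right of the tray.
- tube_rack: Rack for the light ones: two round steel tubes standing on a dark steel base plate. 78 x 168 mm on plan, 45 mm high, fixed to the bench, origin at the centre of its underside, its two pockets 80 mm apart along its y axis. It stands on the other side of the tray.
- timber_rack_pocket0 (a point): One pocket of the timber rack, 56 mm square: centre of its mouth, 45 mm above the bench. In the pocket lies a level rubber-faced seat on a stop set to a height that differs from pocket to pocket and from day to day: its top is 21 to 29 mm below the mouth, to be found by feel. The seat is springy: it yields 1 mm per 5 N, and rises again when released.
- timber_rack_pocket1 (a point): One pocket of the timber rack, 56 mm square: centre of its mouth, 45 mm above the bench. In the pocket lies a level rubber-faced seat on a stop set to a height that differs from pocket to pocket and from day to day: its top is 21 to 29 mm below the mouth, to be found by feel. The seat is springy: it yields 1 mm per 5 N, and rises again when released.
- tube_rack_pocket0 (a point): One pocket of the tube rack, 56 mm in inner diameter: centre of its mouth, 45 mm above the bench. In the pocket lies a level rubber-faced seat on a stop set to a height that differs from pocket to pocket and from day to day: its top is 21 to 29 mm below the mouth, to be found by feel. The seat is springy: it yields 1 mm per 5 N, and rises again when released.
- tube_rack_pocket1 (a point): One pocket of the tube rack, 56 mm in inner diameter: centre of its mouth, 45 mm above the bench. In the pocket lies a level rubber-faced seat on a stop set to a height that differs from pocket to pocket and from day to day: its top is 21 to 29 mm below the mouth, to be found by feel. The seat is springy: it yields 1 mm per 5 N, and rises again when released.
- tray: Shallow aluminium drip tray, 260 x 200 mm, wall 12 mm high, floor 3 mm thick, fixed; origin at the centre of its underside. The cartridges stand on its half nearer the robot.
- tape_roll: Bystander: roll of black tape lying on the tray, 60 mm diameter, 22 mm high, origin at its underside.
- grease_nipple_tin: Bystander: small round tin on the tray, 48 mm diameter, 20 mm high, origin at its underside.
- wrench: Bystander: steel spanner 180 mm long lying on the bench, origin at its underside.
- tape_measure: Bystander: grey tape measure, 62 x 34 x 56 mm, on the bench, origin at its underside.
- oil_can: Bystander: red can, 66 mm diameter, 150 mm tall, on the bench, origin at its underside.
- screw_jar: Bystander: glass jar with steel cap, 56 mm diameter, 62 mm tall, on the bench, origin at its underside.
- hammer: Bystander: hammer 270 mm long lying on the bench, origin at its underside.
There are look-alikes about, which are no part of the job. What is shaped like the tube_rack but turquoise is not meant.

How it is judged:
By the outcome, as a careful person would: the job done as asked, in the order asked, and still so for the second after the job is handed in, with the robot touching nothing.
It also fails if it takes over 72 s, if anything falls off the work surface, if the arm or the gripper's body presses on something with over 40 N, if the wrist force passes 120 N, or if a joint passes its speed limit or range.

ROBOT

A 6-joint arm with a two-finger parallel gripper is mounted at the origin on the work surface. World frame = base frame: x ahead of the robot, y to its left, z up, the work surface at z = 0. Lengths are in m, angles in degrees, forces in N, time in s.
With the tool pointing down it reaches from about 0.375 to 0.9 m from the base axis. Payload 3.1 kg.
Tool frame: the origin (TCP) lies at the centre of the arm's flange, where the gripper is bolted on; the fingertips stand 173 mm ahead of it and the grasp point (between the pads) lies env.pinch_z ahead of it (env.pinch_z is the distance from the TCP to the grasp point, in m); z points along the fingers, y is the line along which they close (so a half turn about z gives the same grasp; the last joint's range is limited). The gripper opens to 85 mm and grips with 20 to 120 N. Pads are 22 mm wide; open, the fingers measure 114 mm over their backs; the gripper's body (76 mm by 85 mm) begins 54 mm behind the grasp point. The pads swing forward as they close: fully open they stand 13 mm farther back than shut.
Start: joints at [65.976, 30.224, 82.088, -0, 67.689, -10.227], TCP at [0.149, 0.607, 0.405] pointing down, gripper open.
Joint ranges: [-176.69, 176.69], [-43.24, 126.21], [12.49, 139.97], [-82, 262], [0, 151.66], [-163.58, 163.58]. Speed limits (degrees/s): [159.86, 159.86, 180, 180, 180, 180].

INTERFACE

Orientations are given as [roll, pitch, yaw] about the fixed x, y, z axes, in that order (R = Rz(yaw) Ry(pitch) Rx(roll)).
In Python, from plant import env gives the robot as it stands.
- The arm moves only by the tool apply_moves, never from a script. Its argument "steps" is a list of rows, each a list of 4 numbers: the shift along the tool's x, y, z in mm, then the turn about the tool's z in rad. In form: [[x, y, z, twist], ...]. A call has exactly 10 rows; each row shifts and turns the commanded pose from where the row before left it, along the tool's axes as they then stand; what a row does not reach is not made up. A row lasts 1/8 s, in which the tool goes at most 62.5 mm and 10.7 degrees, less where a joint would pass 70% of its speed; a pose out of reach is approached as far as the arm can. A call is refused whole if a number of a shift passes 62.5 or a number of a turn 0.188, either way. A call with a gripper value outside its range is refused whole. "grip" is the finger opening in mm, from 0 to 85.4, set as the call begins (left out, the last holds). The fingers move at their own pace and stop on an object; "grip_force" is the grip in N (left out, the last holds). Time passes only in rows, so rows that do not move let the fingers close, or fill a call up. It gives the time, the measured TCP pose, the force, the opening and the grip force at its end, in the units of the state.
- env.get_obs(): the state, without advancing time (a new reading comes with each control period).
- env.read_camera(name): name is "scene" or "top" or "wrist"; returns a dict with "img" (420x560x3 uint8, blue, green, red), "fx", "fy", "cx", "cy" (pixels), "k1" (the pictures are not rectified: a ray, as slopes to the right and down, at radius r is drawn at 1 + k1 r^2 times it, then the intrinsics apply), "world_from_camera" (4x4, takes a point from camera to world coordinates). Camera axes: x right, y up, looking along -z (the intrinsics and any distortion apply to the point x, -y, -z); pixel columns grow to the right and rows downward; lengths in m; the calibration is good to about 2 mm. A picture is of the moment at which its call begins. There is no depth.
- env.finish_job(): hands the job in; it is judged then, once.
The state is a dict: "time": time; "joint_pos": joint angles; "joint_vel": joint speeds; "effort": joint torques, N m; "ee_pos": TCP position; "eef_rot": TCP orientation; "force": force on the tool from outside, world axes, zero at the start; "wrist_torque": the same for the moment, N m; "finger_gap": finger opening in m; "grasp_force": force on a finger pad.
Only numpy, scipy, OpenCV 4.12 (cv2) and the standard library are available. Lean on these libraries where they do the work, as an engineer would, in place of code of your own. Each camera call takes 0.05 s, during which the arm holds its last target. There are 200 camera calls.

## Working session

There is one attempt and no reset: what is moved stays moved. The work goes in short steps, Python scripts to look and compute and a tool call to move; the robot and the scene stay as the last step left them, time stands still between calls to the robot, and variables do not carry over. Pictures are saved under pics/ and viewed, at most 10 in all, crops included, and the job is handed in when it is done.

Besides the shell and the picture viewer there is one more tool, called after ">>>" as a command line: name --pt "numbers of a row" for each row, then --argument value for the rest. apply_moves: Moves the arm, as the interface text tells. Its arguments: {"type":"object","properties":{"steps":{"type":"array","items":{"type":"array","items":{"type":"number"}}},"grip":{"type":"number"},"grip_force":{"type":"number"}},"required":["steps"]}

```bash
mkdir -p pics; ls; python3 - <<'E'
from plant import env
import cv2
print(env.pinch_z, env.get_obs())
for n in ("top","scene"):
    c=env.read_camera(n); cv2.imwrite(f"pics/{n}0.png",c["img"]); print(n,[c[k] for k in("fx","fy","cx","cy","k1")],c["world_from_camera"].round(4).tolist())
E
```

```text
pics
0.1547 {'time': 0.0, 'joint_pos': array([ 6.59763094e+01,  3.02784853e+01,  8.21571855e+01, -1.21815684e-03,
        6.76902422e+01, -1.02260919e+01]), 'joint_vel': array([-0.05045473, -0.03176434, -0.02412544,  0.06059268, -0.04453108,
        0.08413898]), 'effort': array([-1.70390187e-03, -4.42355955e+01, -1.78022522e+01, -4.00505342e-04,
        8.49107048e-03,  2.48332746e-06]), 'ee_pos': array([0.14887318, 0.60664762, 0.40373393]), 'eef_rot': array([-1.79875887e+02, -2.12456173e-02,  1.66202842e+02]), 'force': array([-0.90876609,  0.15327859,  0.7599838 ]), 'wrist_torque': array([-0.00527114,  0.02021521,  0.01283236]), 'grasp_force': 0.0, 'finger_gap': 0.0852840092202706}
top [391.16628936377214, 391.16628936377214, 273.8533313219001, 206.8760140833466, -0.07495414829319494] [[-0.0534, 0.9763, -0.2099, 0.2811], [-0.9986, -0.0516, 0.0143, -0.0516], [0.0031, 0.2103, 0.9776, 1.2605], [0.0, 0.0, 0.0, 1.0]]
scene [518.1214704008494, 518.1214704008494, 281.08460063720264, 204.6792883357919, -0.011632452272559005] [[0.4665, -0.6238, 0.6272, 1.365], [0.8845, 0.3264, -0.3333, -0.5351], [0.0032, 0.7102, 0.704, 1.0104], [0.0, 0.0, 0.0, 1.0]]
```

View pics/top0.png

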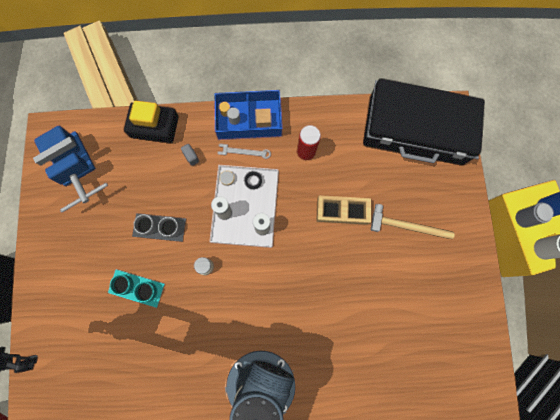

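View pics/scene0.png

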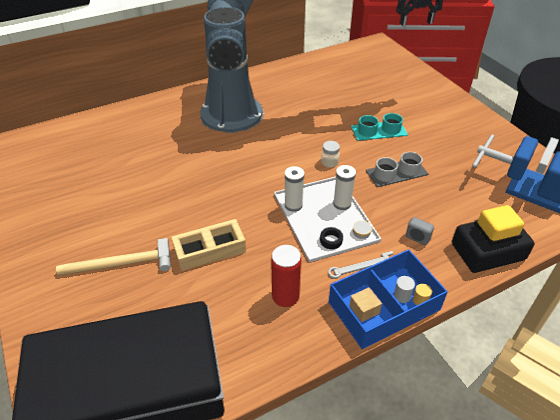

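The top view shows the grey tube rack at (159,226), the timber rack at (345,210), cartridges with tops near (221,205) and (262,222), and the jar at (203,266). Two things look like the tube rack: the dark/grey one at (159,226) and the turquoise one at (136,288). Only the grey one fits, since turquoise is excluded and it is beside the tray opposite the timber. I'll confirm that in an enlarged crop and measure in the same step.

```bash
cat > h.py <<'E'
import numpy as np, cv2
from plant import env
def ray(c,uv):
    K=np.array([[c["fx"],0,c["cx"]],[0,c["fy"],c["cy"]],[0,0,1]])
    p=cv2.undistortPoints(np.array(uv,float).reshape(-1,1,2),K,np.array([c["k1"],0,0,0]))[:,0]
    T=c["world_from_camera"]
    d=np.c_[p[:,0],-p[:,1],-np.ones(len(p))]@T[:3,:3].T
    return T[:3,3],d
def onplane(c,uv,z):
    o,d=ray(c,uv); return o+d*((z-o[2])/d[:,2])[:,None]
def proj(c,P):
    T=np.linalg.inv(c["world_from_camera"]); q=np.atleast_2d(P)@T[:3,:3].T+T[:3,3]
    x=q[:,0]/-q[:,2]; y=-q[:,1]/-q[:,2]; f=1+c["k1"]*(x*x+y*y)
    return np.c_[c["fx"]*x*f+c["cx"],c["fy"]*y*f+c["cy"]]
E
python3 - <<'E'
from h import *
c=env.read_camera("top"); im=c["img"]
big=cv2.resize(im[160:310,100:390],None,fx=2.75,fy=2.75,interpolation=cv2.INTER_CUBIC)
cv2.imwrite("pics/topcrop.png",big)
for n,uv,z in [("A",(221,204),.123),("B",(262,222),.123),("timber",(345,209),.045),("tube",(159,225),.045),("jar",(203,265),.062)]:
    print(n,onplane(c,[uv],z).round(3))
hsv=cv2.cvtColor(im,cv2.COLOR_BGR2HSV); print(hsv[209,345],hsv[199,345],hsv[198,330],hsv[226,159],hsv[236,140])
E
```

```text
A [[0.542 0.089 0.123]]
B [[ 0.482 -0.031  0.123]]
timber [[ 0.523 -0.295  0.045]]
tube [[0.503 0.297 0.045]]
jar [[0.369 0.156 0.062]]
[ 21  99 229] [ 19 108 218] [ 18 111 211] [90  5 94] [105  21  97]
```

View pics/topcrop.png

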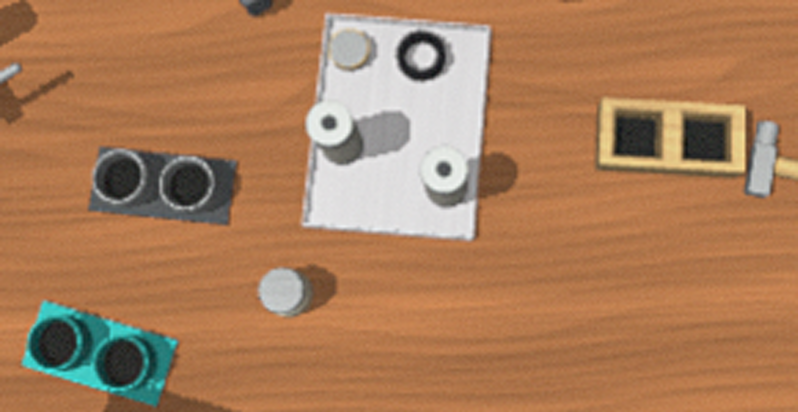

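The crop confirms the grey steel tubes on a dark base (crop 152,185) are the tube rack. The timber rack is at crop (672,136), with the hammer just to its right. The cartridge tops are at crop (329,123) and (444,169). Next I'll refine across the two views and work out the approach rows.

```bash
python3 - <<'E'
from h import *
ct=env.read_camera("top"); cs=env.read_camera("scene")
cr=lambda u,v:(100+(u+.5)/2.75-.5,160+(v+.5)/2.75-.5)
A=onplane(ct,[cr(329,123)],.123)[0];B=onplane(ct,[cr(444,169)],.123)[0]
print("A",A.round(4),"B",B.round(4),"in scene at",proj(cs,[A,B]).round(1))
print("tube pockets",onplane(ct,[cr(119,175),cr(187,183)],.045).round(4))
hsv=cv2.cvtColor(ct["img"],cv2.COLOR_BGR2HSV)
print("timber corners",onplane(ct,[cr(600,98),cr(746,105),cr(742,174),cr(598,168)],.045).round(4))
print("timber pock",onplane(ct,[cr(637,133),cr(707,138)],.045).round(4))
d=np.array([32,-51.]);
for k in range(10):
    y=np.radians(166.2-9.525*min(k,8)); print([round(d@[np.cos(y),np.sin(y)]),round(d@[np.sin(y),-np.cos(y)]),0,.166 if k<8 else 0],end=",")
E
```

```text
A [0.5414 0.0938 0.123 ] B [ 0.4843 -0.0284  0.123 ] in scene at [[346.  170.7]
 [294.4 172.2]]
tube pockets [[0.5107 0.3484 0.045 ]
 [0.4973 0.2691 0.045 ]]
timber corners [[ 0.5724 -0.2121  0.045 ]
 [ 0.5552 -0.3824  0.045 ]
 [ 0.4741 -0.3691  0.045 ]
 [ 0.49   -0.2035  0.045 ]]
timber pock [[ 0.5286 -0.2518  0.045 ]
 [ 0.5184 -0.3326  0.045 ]]
[-43, -42, 0, 0.166],[-50, -34, 0, 0.166],[-55, -25, 0, 0.166],[-58, -16, 0, 0.166],[-60, -6, 0, 0.166],[-60, 4, 0, 0.166],[-59, 14, 0, 0.166],[-56, 23, 0, 0.166],[-51, 32, 0, 0],[-51, 32, 0, 0],
```

Everything agrees: the pockets come out 80 mm apart, and both cartridge tops land where the scene view shows them. Moving now.

>>> apply_moves --pt "-43 -42 0 0.166" --pt "-50 -34 0 0.166" --pt "-55 -25 0 0.166" --pt "-58 -16 0 0.166" --pt "-60 -6 0 0.166" --pt "-60 4 0 0.166" --pt "-59 14 0 0.166" --pt "-56 23 0 0.166" --pt "-51 32 0 0" --pt "-30 30 0 0" --grip 85 --grip_force 60

```text
time: 1.5
ee_pos: [0.4703, 0.1158, 0.4049]
eef_rot: [180.0, 0.0, 90.0]
force: [-0.6, 0.8, -0.1]
finger_gap: 0.0847
grasp_force: 0.0
```

```bash
python3 - <<'E'
from h import *
c=env.read_camera("wrist"); cv2.imwrite("pics/w1.png",c["img"]); o=env.get_obs()
print(o["time"],o["ee_pos"].round(4),o["eef_rot"].round(2),o["force"],c["fx"],c["world_from_camera"].round(3).tolist())
print(proj(c,[[.5414,.0938,.123],[.4843,-.0284,.123]]).round(1))
E
```

```text
1.55 [0.4745 0.1134 0.4053] [1.796e+02 1.600e-01 8.988e+01] [ 3.15449423 -1.49928717 -0.12344218] 326.1449938979512 [[1.0, 0.001, -0.0, 0.47], [-0.001, 0.948, 0.318, 0.198], [0.0, -0.318, 0.948, 0.374], [0.0, 0.0, 0.0, 1.0]]
[[364.9 233.2]
 [294.  352.9]]
```

View pics/w1.png

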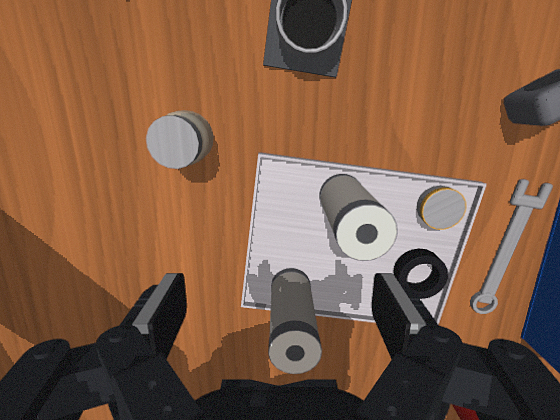

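The wrist view shows cartridge A's top centre at (367,234) and B's at (295,353), both within 2 px of my prediction. Next I go over A and down.

>>> apply_moves --pt "-12 36 0 0" --pt "-12 37 0 0" --pt "0 0 40 0" --pt "0 0 40 0" --pt "0 0 40 0" --pt "0 0 25 0" --pt "0 0 15 0" --pt "0 0 0 0" --pt "0 0 0 0" --pt "0 0 0 0"

```text
time: 2.8
ee_pos: [0.5429, 0.0944, 0.2459]
eef_rot: [179.9, 0.0, 90.1]
force: [0.9, -0.2, -0.2]
finger_gap: 0.0849
grasp_force: 0.0
```

```bash
cat > f.py <<'E'
from h import *
def avg(n=12):
    F=[];E=[];P=[];T=[]
    for i in range(n):
        env.read_camera("scene"); o=env.get_obs(); F.append(o["force"]);E.append(o["effort"]);P.append(o["ee_pos"]);T.append(o["wrist_torque"])
    print("t",o["time"],"F",np.mean(F,0).round(3),"sd",np.std(F,0).round(2),"Tq",np.mean(T,0).round(3),"eff",np.mean(E,0).round(2)[1:3],"pos",np.mean(P,0).round(4),"psd",np.std(P,0).round(4),"gap",o["finger_gap"],"gf",o["grasp_force"],o["eef_rot"].round(1))
E
python3 -c "
from f import *
avg()"
```

```text
t 3.4 F [ 0.057  0.026 -0.264] sd [0.38 0.38 0.43] Tq [ 0.003 -0.023 -0.007] eff [-42.26  -9.85] pos [0.5425 0.0943 0.2451] psd [0.0001 0.     0.0004] gap 0.08499544634805055 gf 0.0 [-180.     0.    90.1]
```

>>> apply_moves --pt "-1 -1 5 0" --pt "0 0 0 0" --pt "0 0 0 0" --pt "0 0 0 0" --pt "0 0 0 0" --pt "0 0 0 0" --pt "0 0 0 0" --pt "0 0 0 0" --pt "0 0 0 0" --pt "0 0 0 0" --grip 42 --grip_force 60

```text
time: 4.65
ee_pos: [0.5413, 0.0934, 0.2396]
eef_rot: [-180.0, -0.0, 90.1]
force: [1.2, 0.9, -4.2]
finger_gap: 0.0492
grasp_force: 53.9
```

```bash
python3 -c "
from f import *
avg(4)"
```

```text
t 4.85 F [-0.252 -0.145 -3.696] sd [0.53 0.32 0.48] Tq [ 0.009 -0.05   0.008] eff [-44.23 -10.03] pos [0.5412 0.0934 0.2396] psd [0. 0. 0.] gap 0.04916615215578249 gf 53.897892236709595 [-180.    -0.    90.1]
```

>>> apply_moves --pt "0 0 -8 0" --pt "0 0 -12 0" --pt "0 0 -15 0" --pt "0 0 -15 0" --pt "0 0 -10 0" --pt "0 0 0 0" --pt "0 0 0 0" --pt "0 0 0 0" --pt "0 0 0 0" --pt "0 0 0 0"

```text
time: 6.1
ee_pos: [0.5414, 0.0933, 0.2994]
eef_rot: [-180.0, -0.0, 90.1]
force: [-0.3, 0.9, -4.4]
finger_gap: 0.0492
grasp_force: 54.1
```

```bash
python3 -c "
from f import *
avg(16)"
```

```text
t 6.9 F [-4.00e-03  8.70e-02 -4.17e+00] sd [0.4  0.54 0.5 ] Tq [-0.012  0.013 -0.01 ] eff [-42.85 -13.08] pos [0.5414 0.0933 0.2997] psd [0.     0.     0.0001] gap 0.049321632059684775 gf 54.04797613620758 [180.    0.   90.1]
```

A weighs about 0.40 kg (3.9 N), so it goes to the timber rack. I'll route round B at x≈0.605 and go past the far pocket for a close look.

>>> apply_moves --pt "-20 32 0 0" --pt "-50 32 0 0" --pt "-55 0 0 0" --pt "-55 0 0 0" --pt "-55 0 0 0" --pt "-55 0 0 0" --pt "-55 -20 0 0" --pt "-60 -35 0 0" --pt "-55 -30 0 0" --pt "-25 -5 0 0"

```text
time: 8.15
ee_pos: [0.5178, -0.3888, 0.2995]
eef_rot: [-180.0, 0.0, 89.9]
force: [0.7, 0.1, -3.9]
finger_gap: 0.0489
grasp_force: 54.8
```

```bash
python3 - <<'E'
from f import *
avg(4)
c=env.read_camera("wrist"); cv2.imwrite("pics/w2.png",c["img"])
print(proj(c,[[.5286,-.2518,.045],[.5184,-.3326,.045]]).round(1))
E
```

```text
t 8.35 F [ 0.625 -0.272 -4.009] sd [0.52 1.51 0.44] Tq [-0.025 -0.02  -0.032] eff [-50.5  -15.43] pos [ 0.5193 -0.3881  0.2996] psd [0.0007 0.0022 0.0002] gap 0.04877354592849848 gf 54.805453419685364 [-1.80e+02 -1.00e-01  9.01e+01]
[[294.3   9.9]
 [277.2 147.5]]
```

View pics/w2.png

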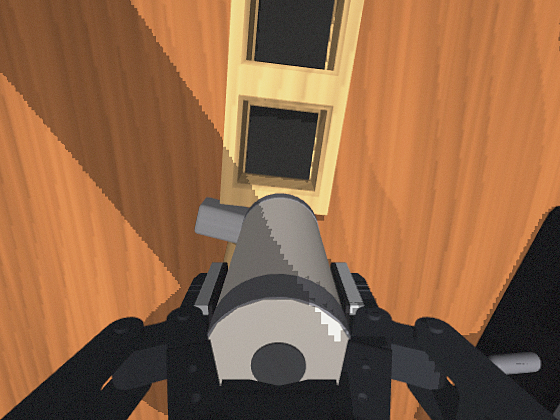

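The cartridge hangs upright. The pocket mouth appears centred near (283,145), where I predicted (277,147.5), so I'll enlarge it to read the mouth corners.

```bash
python3 - <<'E'
from f import *
c=env.read_camera("wrist"); im=c["img"][75:215,205:355]
cv2.imwrite("pics/w2c.png",cv2.resize(im,None,fx=4,fy=4,interpolation=cv2.INTER_CUBIC))
import pickle; pickle.dump(c,open("w2.pkl","wb")); print(c["world_from_camera"][:3,3])
E
```

```text
[ 0.51956316 -0.30189319  0.26841143]
```

View pics/w2c.png

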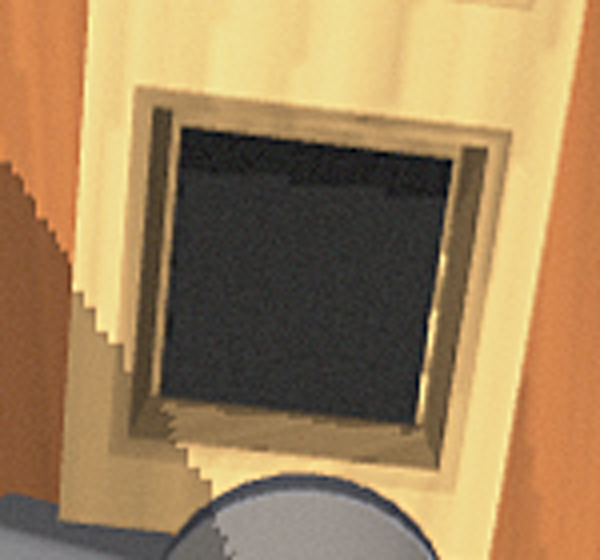

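```bash
python3 - <<'E'
from f import *
import pickle
c=pickle.load(open("w2.pkl","rb"))
q=lambda l:[(205+u/4,75+v/4) for u,v in l]
for l in ([(135,88),(512,132),(460,490),(108,455)],[(155,105),(488,148),(440,468),(130,432)]):
    P=onplane(c,q(l),.045)[:,:2]; print(P.mean(0).round(4),np.linalg.norm(np.roll(P,-1,0)-P,axis=1).round(4), np.degrees(np.arctan2(*(P[1]-P[0])[::-1])))
# cartridge underside front edge & top
print(proj(c,[[.5195,-.388,.063],[.5195,-.388,.183]]).round(1))
E
python3 -c "
from f import *
avg(3)"
```

```text
[ 0.521  -0.3332] [0.0616 0.061  0.0627 0.0615] -6.16495682671997
[ 0.5209 -0.3325] [0.0547 0.0545 0.055  0.0547] -6.853951547607594
[[278.5 234.7]
 [278.  375.8]]
t 8.6 F [ 0.143  0.146 -4.253] sd [0.59 0.5  0.57] Tq [ 0.011 -0.016  0.008] eff [-50.42 -16.06] pos [ 0.5207 -0.3839  0.2995] psd [0.     0.0001 0.0001] gap 0.04898856311598546 gf 54.80735778808594 [-180.    -0.    90.2]
```

```bash
python3 - <<'E'
from f import *
import pickle
c=pickle.load(open("w2.pkl","rb"))
a=np.linspace(0,2*np.pi,180)
for z in(.063,.183):
    p=proj(c,np.c_[.5205+.025*np.cos(a),-.384+.025*np.sin(a),0*a+z]); print(z,p.min(0).round(1),p.max(0).round(1))
g=cv2.cvtColor(c["img"],cv2.COLOR_BGR2GRAY); print(g[185:200,282].tolist()); print(g[265:320,275].tolist())
print(g[230,225:345:1].tolist())
E
```

```text
0.063 [243.  193.6] [316.9 262.4]
0.183 [204.3 299.7] [358.  423.9]
[125, 124, 124, 134, 179, 209, 220, 215, 135, 73, 80, 91, 118, 162, 152]
[108, 98, 105, 104, 103, 105, 107, 111, 103, 66, 58, 62, 63, 58, 66, 62, 63, 59, 61, 59, 54, 61, 61, 56, 61, 63, 59, 63, 59, 62, 53, 60, 91, 100, 118, 176, 181, 174, 176, 178, 176, 179, 174, 177, 175, 174, 176, 177, 177, 174, 175, 175, 178, 177, 178]
[136, 136, 134, 136, 136, 138, 136, 137, 140, 140, 137, 141, 140, 137, 138, 129, 101, 104, 105, 107, 108, 108, 105, 108, 107, 108, 106, 109, 103, 107, 106, 104, 108, 104, 105, 104, 106, 104, 105, 102, 104, 105, 98, 144, 140, 146, 151, 152, 151, 150, 149, 149, 152, 152, 152, 151, 150, 149, 155, 151, 150, 148, 149, 149, 151, 148, 150, 149, 146, 145, 145, 142, 145, 143, 140, 142, 142, 144, 136, 137, 134, 136, 137, 134, 133, 128, 129, 124, 128, 121, 124, 121, 113, 98, 136, 145, 143, 140, 138, 132, 136, 135, 141, 144, 140, 137, 136, 132, 138, 138, 137, 143, 143, 147, 141, 135, 139, 138, 136, 140]
```

The in-hand rims match the model: the cartridge axis is on the TCP axis and its underside is at 63 mm. The pocket is at (0.521, −0.333). I'll move over it and lower to 28 mm.

>>> apply_moves --pt "25 0 0 0" --pt "26 0 0 0" --pt "0 0 0 0" --pt "0 0 6 0" --pt "0 0 8 0" --pt "0 0 8 0" --pt "0 0 7 0" --pt "0 0 6 0" --pt "0 0 0 0" --pt "0 0 0 0"

```text
time: 9.85
ee_pos: [0.52, -0.3347, 0.2649]
eef_rot: [180.0, 0.0, 90.1]
force: [0.1, -0.5, -3.7]
finger_gap: 0.049
grasp_force: 54.8
```

```bash
python3 -c "
from f import *
avg(4)"
```

```text
t 10.05 F [-0.169  0.355 -4.484] sd [0.18 0.47 0.59] Tq [ 0.011 -0.001 -0.005] eff [-48.85 -13.77] pos [ 0.52   -0.3347  0.2651] psd [0. 0. 0.] gap 0.04864966136486136 gf 54.77294683456421 [180.    0.   90.1]
```

>>> apply_moves --pt "1.5 1 0 0" --pt "0 0 2 0" --pt "0 0 2 0" --pt "0 0 1 0" --pt "0 0 1 0" --pt "0 0 1 0" --pt "0 0 0 0" --pt "0 0 0 0" --pt "0 0 0 0" --pt "0 0 0 0"

```text
time: 11.3
ee_pos: [0.5209, -0.3331, 0.2578]
eef_rot: [180.0, 0.0, 90.1]
force: [0.3, 0.4, -4.8]
finger_gap: 0.0485
grasp_force: 54.8
```

```bash
python3 -c "
from f import *
avg(4)"
```

```text
t 11.5 F [ 0.559 -0.193 -4.254] sd [0.57 0.2  0.17] Tq [-0.005 -0.002 -0.019] eff [-49.15 -13.53] pos [ 0.5209 -0.3331  0.2577] psd [0. 0. 0.] gap 0.04881322758262455 gf 54.77198839187622 [180.    0.   90.1]
```

>>> apply_moves --pt "0 0 1 0" --pt "0 0 1 0" --pt "0 0 1 0" --pt "0 0 0 0" --pt "0 0 0 0" --pt "0 0 0 0" --pt "0 0 0 0" --pt "0 0 0 0" --pt "0 0 0 0" --pt "0 0 0 0"

```text
time: 12.75
ee_pos: [0.5209, -0.3331, 0.2549]
eef_rot: [180.0, 0.0, 90.1]
force: [-0.4, 0.5, 4.9]
finger_gap: 0.0488
grasp_force: 55.4
```

```bash
python3 -c "
from f import *
avg(4)"
```

```text
t 12.95 F [-1.164  1.12   5.601] sd [0.32 0.19 0.16] Tq [ 0.179  0.404 -0.018] eff [-44.03 -12.42] pos [ 0.5209 -0.3332  0.2549] psd [0. 0. 0.] gap 0.049077475668910624 gf 55.387564301490784 [180.    0.   90.1]
```

>>> apply_moves --pt "0 0 0.6 0" --pt "0 0 0.6 0" --pt "0 0 0 0" --pt "0 0 0 0" --pt "0 0 0 0" --pt "0 0 0 0" --pt "0 0 0 0" --pt "0 0 0 0" --pt "0 0 0 0" --pt "0 0 0 0"

```text
time: 14.2
ee_pos: [0.521, -0.3331, 0.2543]
eef_rot: [180.0, 0.0, 90.1]
force: [-1.6, 1.6, 8.9]
finger_gap: 0.0489
grasp_force: 55.6
```

```bash
python3 -c "
from f import *
avg(4)"
```

```text
t 14.4 F [-1.781  1.198  8.033] sd [0.34 0.58 0.35] Tq [ 0.292  0.571 -0.025] eff [-42.4  -12.24] pos [ 0.521  -0.3331  0.2543] psd [0. 0. 0.] gap 0.04911033940049575 gf 55.613481402397156 [180.    0.   90.1]
```

>>> apply_moves --pt "0 0 0.6 0" --pt "0 0 0.6 0" --pt "0 0 0.6 0" --pt "0 0 0 0" --pt "0 0 0 0" --pt "0 0 0 0" --pt "0 0 0 0" --pt "0 0 0 0" --pt "0 0 0 0" --pt "0 0 0 0"

```text
time: 15.65
ee_pos: [0.521, -0.3331, 0.2534]
eef_rot: [180.0, 0.0, 90.1]
force: [-2.5, 1.7, 13.5]
finger_gap: 0.049
grasp_force: 55.9
```

```bash
python3 -c "
from f import *
avg(4)"
```

```text
t 15.85 F [-2.498  2.17  12.503] sd [0.3  0.45 0.31] Tq [ 0.446  0.819 -0.021] eff [-39.92 -11.98] pos [ 0.521  -0.3332  0.2534] psd [0. 0. 0.] gap 0.04930505312173695 gf 55.94519913196564 [180.    0.   90.1]
```

A is bedded: the seat load is about 16.7 N and the tool push 12.5 N, held for more than half a second. Releasing and rising.

>>> apply_moves --pt "0 0 0 0" --pt "0 0 0 0" --pt "0 0 0 0" --pt "0 0 0 0" --pt "0 0 0 0" --pt "0 0 -10 0" --pt "0 0 -20 0" --pt "0 0 -25 0" --pt "0 0 -25 0" --pt "0 0 -20 0" --grip 85

```text
time: 17.1
ee_pos: [0.521, -0.3331, 0.3537]
eef_rot: [179.9, 0.1, 90.1]
force: [-0.6, -0.4, -0.3]
finger_gap: 0.0852
grasp_force: 0.0
```

```bash
python3 -c "
from f import *
avg(2)
c=env.read_camera('wrist'); cv2.imwrite('pics/w3.png',c['img'])
print(proj(c,[[.521,-.333,.1365],[.521,-.333,.018]]))"
```

```text
t 17.2 F [0.685 0.185 1.002] sd [0.41 0.27 1.62] Tq [-0.013 -0.046 -0.002] eff [-41.35 -14.34] pos [ 0.5216 -0.3336  0.3557] psd [0.     0.     0.0007] gap 0.08492273045780675 gf 0.0 [179.7   0.3  90.1]
[[277.00463884 237.55393705]
 [277.01364971 188.33044756]]
```

View pics/w3.png

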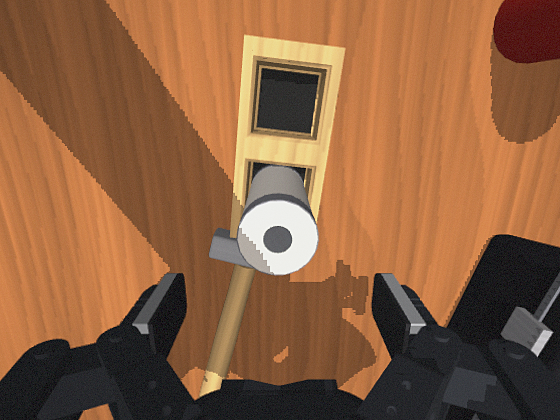

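A stands in its pocket with its top at (278,238), as predicted. On to B.

>>> apply_moves --pt "30 -4 0 0" --pt "55 -6 0 0" --pt "55 -7 0 0" --pt "55 -7 0 0" --pt "55 -6 0 0" --pt "40 -4 0 0" --pt "15 -2 0 0" --pt "0 0 0 0" --pt "0 0 30 0" --pt "0 0 30 0"

```text
time: 18.5
ee_pos: [0.4852, -0.0299, 0.2912]
eef_rot: [179.8, 0.1, 90.0]
force: [-0.8, -0.1, 0.7]
finger_gap: 0.0845
grasp_force: 0.0
```

>>> apply_moves --pt "0 0 25 0" --pt "0 0 20 0" --pt "0 0 6 0" --pt "0 0 0 0" --pt "0 0 0 0" --pt "0 0 0 0" --pt "0 0 0 0" --pt "0 0 0 0" --pt "0 0 0 0" --pt "0 0 0 0"

```text
time: 19.75
ee_pos: [0.4843, -0.0281, 0.2407]
eef_rot: [-180.0, 0.0, 90.1]
force: [1.0, 0.6, -0.6]
finger_gap: 0.0846
grasp_force: 0.0
```

```bash
python3 -c "
from f import *
avg(16)"
```

```text
t 20.55 F [ 0.104 -0.019  0.214] sd [0.54 0.45 0.41] Tq [-0.008 -0.008  0.007] eff [-37.83  -7.18] pos [ 0.4843 -0.0281  0.2407] psd [0. 0. 0.] gap 0.08516801251563401 gf 0.0 [-180.    -0.    90.1]
```

>>> apply_moves --pt "0 1 1 0" --pt "0 0 0 0" --pt "0 0 0 0" --pt "0 0 0 0" --pt "0 0 0 0" --pt "0 0 0 0" --pt "0 0 0 0" --pt "0 0 0 0" --pt "0 0 0 0" --pt "0 0 0 0" --grip 42 --grip_force 60

```text
time: 21.8
ee_pos: [0.4854, -0.0281, 0.24]
eef_rot: [180.0, 0.0, 90.1]
force: [-0.4, 1.0, 5.3]
finger_gap: 0.0487
grasp_force: 56.4
```

>>> apply_moves --pt "0 0 -8 0" --pt "0 0 -12 0" --pt "0 0 -15 0" --pt "0 0 -15 0" --pt "0 0 -10 0" --pt "0 0 0 0" --pt "0 0 0 0" --pt "0 0 0 0" --pt "0 0 0 0" --pt "0 0 0 0"

```text
time: 23.05
ee_pos: [0.4852, -0.0282, 0.2994]
eef_rot: [-180.0, -0.0, 90.1]
force: [0.1, -0.5, -3.8]
finger_gap: 0.0487
grasp_force: 56.7
```

```bash
python3 -c "
from f import *
avg(20)"
```

```text
t 24.05 F [ 0.062 -0.195 -4.258] sd [0.48 0.5  0.4 ] Tq [ 0.003 -0.009  0.002] eff [-37.9  -11.07] pos [ 0.4853 -0.0281  0.2997] psd [0.     0.     0.0001] gap 0.048895417460313464 gf 56.689395904541016 [180.    0.   90.1]
```

B reads about 4.2–4.4 N (roughly 0.43 kg), so it is heavy too. It goes to the timber's free pocket at (0.530, −0.253).

>>> apply_moves --pt "-25 5 0 0" --pt "-45 9 0 0" --pt "-50 10 0 0" --pt "-50 10 0 0" --pt "-35 7 0 0" --pt "-15 3 0 0" --pt "-5 1 0 0" --pt "0 0 0 0" --pt "0 0 0 0" --pt "0 0 0 0"

```text
time: 25.3
ee_pos: [0.5306, -0.252, 0.2998]
eef_rot: [-180.0, -0.0, 90.2]
force: [-0.7, -0.3, -4.0]
finger_gap: 0.0492
grasp_force: 56.7
```

```bash
python3 - <<'E'
from f import *
avg(2)
c=env.read_camera("wrist")
o=env.get_obs()["ee_pos"]; a=np.linspace(0,2*np.pi,180)
for z in(.063,.183):
    p=proj(c,np.c_[o[0]+.025*np.cos(a),o[1]+.025*np.sin(a),0*a+z]); print(z,p.min(0).round(1),p.max(0).round(1))
cv2.imwrite("pics/w4.png",c["img"])
E
```

```text
t 25.4 F [ 0.08  -0.479 -3.467] sd [0.72 0.1  0.14] Tq [-0.006  0.013 -0.019] eff [-45.8  -14.19] pos [ 0.5307 -0.2523  0.2998] psd [0.     0.0001 0.    ] gap 0.049220546060137794 gf 56.69520378112793 [-180.    -0.    90.2]
0.063 [242.6 193.7] [316.4 262.3]
0.183 [203.9 300. ] [356.8 423.4]
```

View pics/w4.png

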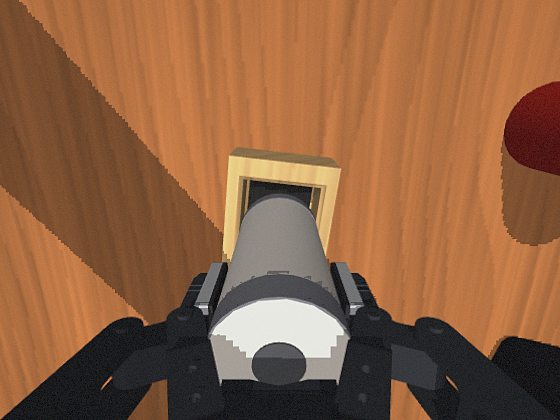

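The view shows B upright with its underside rim at row 194, as predicted. The visible far corners of the mouth are about (240,176) and (327,186), which I'll use to check the pocket.

```bash
python3 - <<'E'
from f import *
c=env.read_camera("wrist")
P=onplane(c,[(240,176),(327,186),(229,155),(341,167)],.045)[:,:2]; print(P.round(4),[np.linalg.norm(P[i+1]-P[i]).round(4) for i in(0,2)])
y=np.array([.113,.9936]); print("from mouth",P[:2].mean(0)-.0308*y,"from block end",P[2:].mean(0)-.044*y)
E
```

```text
[[ 0.5031 -0.2201]
 [ 0.5642 -0.2271]
 [ 0.4961 -0.2055]
 [ 0.5732 -0.2135]] [np.float64(0.0615), np.float64(0.0775)]
from mouth [ 0.53019733 -0.25417625] from block end [ 0.52970721 -0.2532189 ]
```

The pocket is confirmed at (0.530, −0.2537), with the block measuring 77.5 mm across. I'll shift slightly and lower.

>>> apply_moves --pt "-1.4 -0.7 0 0" --pt "0 0 6 0" --pt "0 0 8 0" --pt "0 0 8 0" --pt "0 0 8 0" --pt "0 0 6 0" --pt "0 0 2 0" --pt "0 0 0 0" --pt "0 0 0 0" --pt "0 0 0 0"

```text
time: 26.75
ee_pos: [0.5301, -0.2545, 0.262]
eef_rot: [180.0, 0.0, 90.1]
force: [-0.1, -0.2, -4.4]
finger_gap: 0.0487
grasp_force: 56.7
```

```bash
python3 -c "
from f import *
avg(4)"
```

```text
t 26.95 F [ 0.014 -0.256 -4.472] sd [0.43 0.37 0.42] Tq [ 0.004 -0.028 -0.008] eff [-46.73 -12.65] pos [ 0.5301 -0.2545  0.2619] psd [0.     0.     0.0001] gap 0.048800078683697186 gf 56.69453144073486 [180.    0.   90.1]
```

>>> apply_moves --pt "0.5 0 1 0" --pt "0 0 1 0" --pt "0 0 1 0" --pt "0 0 0 0" --pt "0 0 0 0" --pt "0 0 0 0" --pt "0 0 0 0" --pt "0 0 0 0" --pt "0 0 0 0" --pt "0 0 0 0"

```text
time: 28.2
ee_pos: [0.53, -0.254, 0.2587]
eef_rot: [180.0, 0.0, 90.1]
force: [-0.2, -0.3, -3.4]
finger_gap: 0.0491
grasp_force: 56.7
```

```bash
python3 -c "
from f import *
avg(4)"
```

```text
t 28.4 F [-0.16  -0.168 -3.743] sd [0.63 0.29 0.24] Tq [0.058 0.011 0.028] eff [-46.8 -12.5] pos [ 0.53   -0.254   0.2587] psd [0. 0. 0.] gap 0.04865556094865763 gf 56.69398248195648 [180.    0.   90.1]
```

>>> apply_moves --pt "0 0 1 0" --pt "0 0 1 0" --pt "0 0 1 0" --pt "0 0 0 0" --pt "0 0 0 0" --pt "0 0 0 0" --pt "0 0 0 0" --pt "0 0 0 0" --pt "0 0 0 0" --pt "0 0 0 0"

```text
time: 29.65
ee_pos: [0.53, -0.2539, 0.2557]
eef_rot: [-180.0, -0.0, 90.1]
force: [-0.0, -0.5, -4.1]
finger_gap: 0.0492
grasp_force: 56.7
```

```bash
python3 -c "
from f import *
avg(4)"
```

```text
t 29.85 F [-0.273 -0.075 -3.671] sd [0.11 0.61 0.35] Tq [ 0.004 -0.036 -0.006] eff [-46.87 -12.37] pos [ 0.53   -0.2539  0.2557] psd [0. 0. 0.] gap 0.048712957008677525 gf 56.693973541259766 [-180.     0.    90.1]
```

>>> apply_moves --pt "0 0 1 0" --pt "0 0 1 0" --pt "0 0 1 0" --pt "0 0 0 0" --pt "0 0 0 0" --pt "0 0 0 0" --pt "0 0 0 0" --pt "0 0 0 0" --pt "0 0 0 0" --pt "0 0 0 0"

```text
time: 31.1
ee_pos: [0.53, -0.254, 0.2528]
eef_rot: [180.0, 0.0, 90.1]
force: [-1.3, 0.6, 1.5]
finger_gap: 0.0491
grasp_force: 56.6
```

```bash
python3 -c "
from f import *
avg(4)"
```

```text
t 31.3 F [-0.994  0.226  1.534] sd [0.11 0.51 0.63] Tq [0.078 0.237 0.012] eff [-44.08 -11.9 ] pos [ 0.53   -0.254   0.2528] psd [0. 0. 0.] gap 0.04894085723585451 gf 56.640329360961914 [180.    0.   90.1]
```

>>> apply_moves --pt "0 0 0.7 0" --pt "0 0 0.7 0" --pt "0 0 0.7 0" --pt "0 0 0.7 0" --pt "0 0 0.7 0" --pt "0 0 0 0" --pt "0 0 0 0" --pt "0 0 0 0" --pt "0 0 0 0" --pt "0 0 0 0"

```text
time: 32.55
ee_pos: [0.53, -0.254, 0.2507]
eef_rot: [180.0, 0.0, 90.1]
force: [-2.9, 1.6, 10.1]
finger_gap: 0.0487
grasp_force: 57.7
```

```bash
python3 -c "
from f import *
avg(4)"
```

```text
t 32.75 F [-2.602  1.559 10.992] sd [0.32 0.24 0.38] Tq [ 0.331  0.679 -0.016] eff [-38.94 -11.36] pos [ 0.53   -0.254   0.2507] psd [0. 0. 0.] gap 0.048936120781412865 gf 57.66410708427429 [180.    0.   90.1]
```

Seat load is about 15 N. I'll add a touch so that the push is clearly above 10 N by either reckoning, and hold it.

>>> apply_moves --pt "0 0 0.6 0" --pt "0 0 0 0" --pt "0 0 0 0" --pt "0 0 0 0" --pt "0 0 0 0" --pt "0 0 0 0" --pt "0 0 0 0" --pt "0 0 0 0" --pt "0 0 0 0" --pt "0 0 0 0"

```text
time: 34.0
ee_pos: [0.53, -0.254, 0.2504]
eef_rot: [180.0, 0.0, 90.1]
force: [-2.9, 0.7, 13.2]
finger_gap: 0.0487
grasp_force: 57.8
```

```bash
python3 -c "
from f import *
avg(4)"
```

```text
t 34.2 F [-3.543  1.597 13.091] sd [0.67 0.12 0.66] Tq [0.366 0.783 0.012] eff [-38.11 -11.29] pos [ 0.53   -0.254   0.2504] psd [0. 0. 0.] gap 0.04905737486463948 gf 57.80586004257202 [180.    0.   90.1]
```

Seat load is about 17 N and the tool push 13 N. Releasing and rising.

>>> apply_moves --pt "0 0 0 0" --pt "0 0 0 0" --pt "0 0 0 0" --pt "0 0 0 0" --pt "0 0 0 0" --pt "0 0 -10 0" --pt "0 0 -20 0" --pt "0 0 -25 0" --pt "0 0 -30 0" --pt "0 0 -30 0" --grip 85

```text
time: 35.45
ee_pos: [0.5299, -0.2539, 0.3652]
eef_rot: [180.0, 0.0, 90.1]
force: [0.5, 0.2, -0.2]
finger_gap: 0.0853
grasp_force: 0.0
```

>>> apply_moves --pt "40 0 -10 0" --pt "40 0 0 0" --pt "40 0 0 0" --pt "40 0 0 0" --pt "20 0 0 0" --pt "0 0 0 0" --pt "0 0 0 0" --pt "0 0 0 0" --pt "0 0 0 0" --pt "0 0 0 0"

```text
time: 36.7
ee_pos: [0.5297, -0.0745, 0.3735]
eef_rot: [-180.0, -0.0, 90.1]
force: [0.9, 0.1, 0.6]
finger_gap: 0.0847
grasp_force: 0.0
```

```bash
python3 -c "
from f import *
c=env.read_camera('scene'); cv2.imwrite('pics/s2.png',c['img']); avg(2)
print(proj(c,[[.521,-.333,.138],[.530,-.254,.135]]))"
```

```text
t 36.85 F [-0.397  0.196 -0.664] sd [0.43 0.4  0.38] Tq [-0.     0.022 -0.008] eff [-37.7  -15.02] pos [ 0.5297 -0.0742  0.3736] psd [0. 0. 0.] gap 0.0847693795220662 gf 0.0 [-180.     0.    90.1]
[[187.94819064 216.29781234]
 [220.75122    208.51143782]]
```

View pics/s2.png

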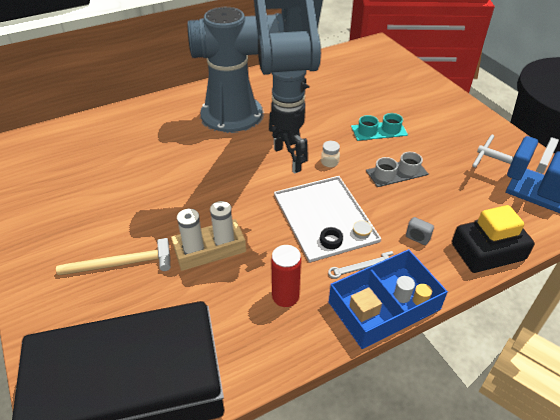

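The scene view shows both cartridges upright in the timber pockets, tops at (188,216) and (221,208) as predicted. Everything else is where it was and the robot is clear, so I'm handing in.

```bash
python3 -c "
from plant import env
print(env.finish_job())"
```

```text
the job is handed in; nothing more can be done
None
```

I handed the job in after about 37 s: both cartridges weighed roughly 0.4 kg, well over 250 g, so both are bedded in the timber rack with about 17 N on the seat and released, and nothing else was moved.

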